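# Scan the gel cassette and hang up the scanner

### The job

Pick up the yellow-nosed hand scanner, aim its red window squarely at the middle of the barcode label on the green-edged gel cassette from about 9 cm away, and hold it there quite still for two seconds. Then hang the scanner gently over the middle of the blue bar, with one skid on each side and lying along the bar, and let go. Leave the three cassettes, the amber bottle and the specimen jar where they stand.

Things in the scene. Friction and masses are not known exactly. Their poses are not given: they have to be found in the camera images.
- scanner: hand scanner 160 x 52 x 127 mm, 320 g, on two grey side skids. Origin: centre of underside; x to the yellow nose, z up. Skids x -60..40 mm, 9 thick, 58 tall, 34 mm channel between, open below and at both ends. Deck x -65..65, z 58..70. Black grip bar on it: 26 wide (y), x -57..27, z 70..114. Nose 44 wide to x 96, z 63..127; its red window looks forward and 50 degrees down.
- scanner_grip (a point): grip point in the black grip bar, at (-15, 0, 93) mm in the scanner's frame, same axes as the scanner; the bar is 26 mm wide along y, and the deck lies 23 mm below this point
- scanner_lens (a point): middle of the scanner's red window, at (81, 0, 76) mm in the scanner's frame. Its x axis is the line of sight: forward and 50 degrees below the scanner's x axis; y is the scanner's y
- scanner_saddle (a point): middle of the ceiling of the channel between the skids, at (-10, 0, 58) mm in the scanner's frame, same axes as the scanner; this ceiling rests on the bar when hung
- green_cassette: the cassette to scan: green-edged gel cassette leaning back on its grey stand, one loose piece of 500 g, base 100 x 100 mm, about 95 mm tall. Origin: centre of the underside; x points away from the face along the bench, z up. The plate (100 mm along the slope, 96 mm wide) faces -x and up: it leans back 50 degrees from upright.
- green_cassette_label (a point): middle of the 44 mm square white barcode label on the green cassette's sloping face, about 58 mm above the bench; z axis = outward normal of the label (towards -x of the cassette and 50 degrees up), y = across the label, level, x = up the slope
- blue_cassette: blue-edged gel cassette leaning back on its grey stand, one loose piece of 500 g, base 100 x 100 mm, about 95 mm tall. Origin: centre of the underside; x points away from the face along the bench, z up. The plate (100 mm along the slope, 96 mm wide) faces -x and up: it leans back 50 degrees from upright. Not to be moved.
- orange_cassette: orange-edged gel cassette leaning back on its grey stand, one loose piece of 500 g, base 100 x 100 mm, about 95 mm tall. Origin: centre of the underside; x points away from the face along the bench, z up. The plate (100 mm along the slope, 96 mm wide) faces -x and up: it leans back 50 degrees from upright. Not to be moved.
- rail: fixed blue square bar, 260 mm long, 20 x 20 mm in section, top 120 mm above the bench, on two steel posts 16 mm thick at x = -115 and +115 mm. Origin on the bench under the middle of the bar; x along the bar, z up
- rail_top (a point): middle of the bar's top face, 120 mm above the bench; x along the bar, z up
- amber_bottle: small amber bottle with red cap, 60 mm in diameter, 110 mm tall; origin at the centre of its underside. Not to be moved.
- specimen_jar: blue specimen jar with red lid, 68 mm in diameter, 75 mm tall; origin at the centre of its underside. Not to be moved.

How it is judged (in metres and radians):
On the way:
1. for 1.2 s the still scanner sees the green label's middle at 50-135 mm, within 14 mm of its line of sight (sideways, up-down) and 0.3 rad of square; under 20 mm/s, 0.15 rad/s (x of green_cassette_label in the frame of scanner_lens between 0.05 and 0.135 m and y of green_cassette_label in the frame of scanner_lens between -0.014 and 0.014 m and z of green_cassette_label in the frame of scanner_lens between -0.014 and 0.014 m and angle between the x axis of scanner_lens and the z axis of green_cassette_label, either way round below 0.3 rad and z of scanner_lens in the frame of green_cassette_label above 0.04 m and linear speed of scanner below 0.02 m/s and angular speed of scanner below 0.15 rad/s), for 1.2 s.
At the end, for the whole second after the job is handed in: The scanner hangs astride the blue bar, at rest and let go: ceiling on the bar's top (-4 to +6 mm), its middle within 60 mm of the bar's middle along the bar and 10 mm across it, upright within 0.12 rad and along the bar (either way round) within 0.2 rad (x of scanner_saddle in the frame of rail_top between -0.06 and 0.06 m and y of scanner_saddle in the frame of rail_top between -0.01 and 0.01 m and z of scanner_saddle in the frame of rail_top between -0.004 and 0.006 m and angle between scanner's own z axis and vertical below 0.12 rad and angle between the x axis of scanner and the x axis of rail_top, either way round below 0.2 rad and linear speed of scanner below 0.02 m/s and contact force between scanner and rail above 1 N); the robot touches nothing.
It fails at once if a cassette stand is moved by more than 15 mm (distance of any of green_cassette, blue_cassette, orange_cassette from where it was at the start of the episode above 0.015 m).
It fails at once if the amber bottle or the specimen jar is moved by more than 15 mm (distance of any of amber_bottle, specimen_jar from where it was at the start of the episode above 0.015 m).
It fails at once if the scanner drops on the bar or is swung at it: faster than 0.35 m/s within 80 mm of its resting place (linear speed of scanner above 0.35 m/s and distance between scanner_saddle and rail_top below 0.08 m).
It also fails if it takes over 51 s, if anything falls off the work surface, if the arm or the gripper's body presses on something with over 40 N, if the wrist force passes 120 N, or if a joint passes its speed limit or range.

### The arm

A 6-joint arm with a two-finger parallel gripper is mounted at the origin on the work surface. World frame = base frame: x ahead of the robot, y to its left, z up, the work surface at z = 0. Lengths are in mm, angles in degrees, forces in N, time in s.
With the tool pointing down it reaches from about 250 to 775 mm from the base axis. Payload 4 kg.
Tool frame: the origin (TCP) lies midway between the tips of the shut fingers; the grasp point (between the pads) lies manip.grip_depth behind it (manip.grip_depth is the distance from the TCP to the grasp point, in mm); z points along the fingers, y is the line along which they close (so a half turn about z gives the same grasp; the last joint's range is limited). The gripper opens to 85 mm and grips with 20 to 120 N. Pads are 22 mm wide; open, the fingers measure 114 mm over their backs; the gripper's body (76 mm by 85 mm) begins 54 mm behind the grasp point. The pads swing forward as they close: fully open they stand 13 mm farther back than shut.
Start: joints at [-70.48, 4.996, 78.535, -0, 96.463, -5.907], TCP at [236.155, -496.738, 231.341] pointing down, gripper open.
Joint ranges: [-177.83, 177.83], [-43.37, 116.18], [15.69, 146.23], [-61.86, 241.86], [9.47, 152.12], [-147.06, 147.06]. Speed limits (degrees/s): [159.86, 159.86, 180, 180, 180, 180].

### API

Orientations are given as [roll, pitch, yaw] about the fixed x, y, z axes, in that order (R = Rz(yaw) Ry(pitch) Rx(roll)).
In Python, from rig import manip, viewer, ticket gives the robot as it stands. Calls block until the motion is done:
- manip.move_ptp(position, orientation): joint-space move of the TCP to a pose.
- manip.move_linear(position, speed=150, rotation=None): straight line of the TCP; rotation=None keeps the orientation; speed is the mean speed in mm/s.
- manip.goto_joints(angles): joint-space move.
- manip.set_gripper(opening): finger opening in mm; the grip force is fixed at half the most; returns when the fingers have stopped.
- manip.dwell(seconds).
- manip.solve_ik(position, orientation): joint angles nearest the present ones, or None.
- viewer.grab_frame(name): name is "side" or "top" or "wrist"; returns the picture (420x560x3 uint8, blue, green, red); there is no depth.
- viewer.calibration(name): a dict with "fx", "fy", "cx", "cy" (pixels), "camera_from_world" (4x4, takes a point from world to camera coordinates); the wrist camera has in their place "T_tool_cam" (4x4, takes a point from camera to tool coordinates, whose origin is the TCP and whose axes are the flange's). Camera axes: x right, y up, looking along -z (the intrinsics and any distortion apply to the point x, -y, -z); pixel columns grow to the right and rows downward; lengths in mm; the calibration is good to about 2 mm. A picture is of the moment at which its call begins: read the wrist's pose just before it. calibration takes no time and is no camera call.
A pose or a line that the arm cannot do raises manip.Unreachable and nothing moves.
- ticket.hand_in(): hands the job in; it is judged then, once.
Readings, each from a call of its own:
- manip.read_clock(): time.
- manip.read_qpos(): joint angles.
- manip.read_qd(): joint speeds.
- manip.read_joint_torque(): joint torques, N m.
- manip.read_eef_pos(): TCP position.
- manip.read_orientation(): TCP orientation.
- manip.read_force(): force on the tool from outside, world axes, zero at the start.
- manip.read_moment(): the same for the moment, N m.
- manip.read_width(): finger opening in mm.
- manip.read_gripper_force(): force on a finger pad.
Only numpy, scipy, OpenCV 4.12 (cv2) and the standard library are available. Lean on these libraries where they do the work, as an engineer would, in place of code of your own. Each camera call takes 0.05 s, during which the arm holds its last target. There are 200 camera calls.

## Working session

There is one attempt and no reset: what is moved stays moved. The work goes in short steps, each a Python script; the robot and the scene stay as the last script left them, time stands still between calls to the robot, and variables do not carry over. Pictures are saved under pics/ and viewed, at most 10 in all, crops included, and the job is handed in when it is done.

```bash
mkdir -p pics; ls; python3 - <<'E'
from rig import manip, viewer
import cv2,numpy as np
np.set_printoptions(precision=4,suppress=True)
for n in("top","side"):
    cv2.imwrite(f"pics/{n}0.png",viewer.grab_frame(n))
for n in("top","side","wrist"): print(n,viewer.calibration(n))
print(manip.grip_depth,manip.read_orientation(),manip.read_clock())
E
```

```text
pics
top {'fx': 510.88889424867784, 'fy': 510.88889424867784, 'cx': 275.4825969496062, 'cy': 210.33961630408584, 'camera_from_world': array([[   -0.0533,    -0.9986,    -0.0047,    12.6231],
       [    0.9774,    -0.0532,     0.2044,  -577.1637],
       [   -0.2044,     0.0063,     0.9789, -1183.7668],
       [    0.    ,     0.    ,     0.    ,     1.    ]])}
side {'fx': 434.79405235266626, 'fy': 434.79405235266626, 'cx': 274.1784837449948, 'cy': 201.06899958201106, 'camera_from_world': array([[   -0.934 ,    -0.3565,     0.0249,   494.2195],
       [    0.2282,    -0.5412,     0.8094,  -199.5182],
       [   -0.2751,     0.7616,     0.5868, -1071.1116],
       [    0.    ,     0.    ,     0.    ,     1.    ]])}
wrist {'fx': 325.1375411970785, 'fy': 325.1375411970785, 'cx': 281.50378028113795, 'cy': 206.3678183345724, 'T_tool_cam': array([[   0.0004,    0.9665,    0.2568,   65.6249],
       [   1.    ,   -0.0006,    0.0007,   -0.2709],
       [   0.0008,    0.2568,   -0.9665, -143.6184],
       [   0.    ,    0.    ,    0.    ,    1.    ]])}
18.700000000000003 [-179.8834   -0.0128   25.4286] 0.1
```

View pics/top0.png

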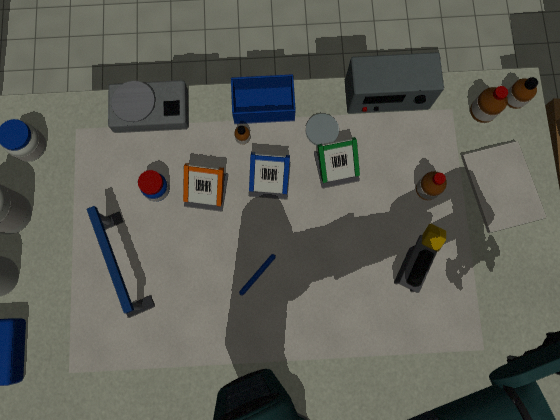

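View pics/side0.png

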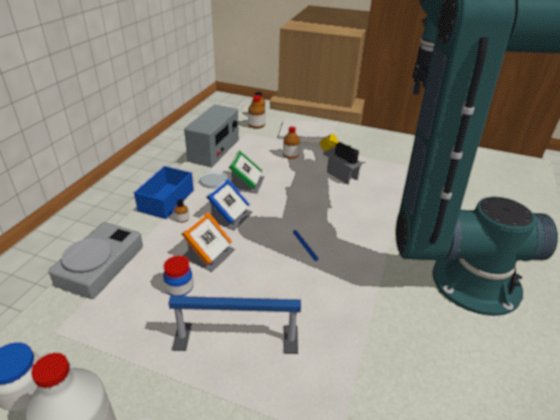

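The top view shows the scanner at about (422,262) with its nose at (434,238), the green label at (342,162) and the rail from (93,210) to (128,310). The bottle is at (432,184) and the jar at (152,184). In the side view the label is at (246,170), the scanner at (345,160) and the rail from (170,303) to (300,306).

```bash
cat > h.py <<'E'
import cv2,numpy as np
from scipy.spatial.transform import Rotation as R
from rig import manip, viewer, ticket
np.set_printoptions(precision=2,suppress=True)
def campose(n):
    "world_from_cam for camera n at the present moment"
    c=viewer.calibration(n)
    if n!="wrist": return c,np.linalg.inv(c["camera_from_world"])
    T=np.eye(4);T[:3,:3]=R.from_euler("xyz",manip.read_orientation(),degrees=True).as_matrix();T[:3,3]=manip.read_eef_pos()
    return c,T@c["T_tool_cam"]
def ray(cp,uv):
    c,T=cp
    d=T[:3,:3]@np.array([(uv[0]-c["cx"])/c["fx"],-(uv[1]-c["cy"])/c["fy"],-1.])
    return T[:3,3],d/np.linalg.norm(d)
def onz(cp,uv,z):
    o,d=ray(cp,uv); return o+d*(z-o[2])/d[2]
def tri(*rays):
    "least-squares point nearest the rays, and the worst miss"
    A=[np.eye(3)-np.outer(d,d) for o,d in rays]
    p=np.linalg.solve(sum(A),sum(a@o for a,(o,d) in zip(A,rays)))
    return p,max(np.linalg.norm(a@(p-o)) for a,(o,d) in zip(A,rays))
def blobs(im,lo,hi,box=(0,0,560,420),amin=30):
    "HSV blobs in box x0,y0,x1,y1, biggest first: (area, centroid, hull contour)"
    m=cv2.inRange(cv2.cvtColor(im,cv2.COLOR_BGR2HSV),np.array(lo),np.array(hi))
    k=np.zeros_like(m);x0,y0,x1,y1=box;k[y0:y1,x0:x1]=m[y0:y1,x0:x1]
    cs,_=cv2.findContours(k,cv2.RETR_EXTERNAL,cv2.CHAIN_APPROX_NONE)
    out=[]
    for c in cs:
        h=cv2.convexHull(c);M=cv2.moments(h)
        if M["m00"]>amin: out.append((M["m00"],np.array([M["m10"],M["m01"]])/M["m00"],h))
    return sorted(out,key=lambda b:-b[0])
BLUE=((100,90,40),(125,255,255));GREEN=((45,90,40),(85,255,255));YEL=((22,120,60),(34,255,255))
RED=((0,150,60),(8,255,255));ORG=((8,150,120),(20,255,255));BLK=((0,0,0),(180,255,38))
E
python3 - <<'E'
from h import *
T=cv2.imread("pics/top0.png");S=cv2.imread("pics/side0.png");ct=campose("top");cs=campose("side")
def show(n,bt,bs,z):
    p,e=tri(ray(ct,bt[1]),ray(cs,bs[1])); print(n,bt[0],bt[1],bs[0],bs[1],"tri",p,"miss",e,"onz",onz(ct,bt[1],z))
def g(im,col,box): return blobs(im,*col,box)[0]
show("greenplate",g(T,GREEN,(310,130,370,190)),g(S,GREEN,(220,140,275,195)),58)
show("nose",g(T,YEL,(380,210,470,300)),g(S,YEL,(310,125,380,190)),110)
show("grip",g(T,BLK,(395,235,445,295)),g(S,BLK,(325,135,370,175)),105)
show("cap",g(T,RED,(420,165,450,195)),g(S,RED,(280,120,303,140)),108)
show("lid",g(T,RED,(135,160,170,200)),g(S,RED,(160,250,195,282)),73)
show("blueplate",g(T,BLUE,(240,145,300,205)),g(S,BLUE,(200,175,255,230)),58)
show("orangeplate",g(T,ORG,(180,155,230,215)),g(S,ORG,(180,205,240,265)),58)
bt=g(T,BLUE,(80,195,150,325));bs=g(S,BLUE,(160,285,310,320))
show("rail",bt,bs,120)
for b,c,n in((bt,ct,'top'),(bs,cs,'side')):
    r=cv2.minAreaRect(b[2]);q=cv2.boxPoints(r);print(r);
    q=q[np.argsort(q[:,1] if n=='top' else q[:,0])]; e0,e1=q[:2].mean(0),q[2:].mean(0)
    a,d=onz(c,e0,115),onz(c,e1,115); print(n,a,d,np.linalg.norm(a-d),np.degrees(np.arctan2(*(d-a)[1::-1])))
b=g(T,GREEN,(310,130,370,190)); print([onz(ct,x,58)[:2] for x in cv2.boxPoints(cv2.minAreaRect(b[2]))])
E
```

```text
greenplate 1459.0 [338.88 159.6 ] 604.0 [245.33 169.68] tri [ 699.37 -184.22   49.12] miss 0.8562621195007905 onz [ 697.51 -182.78   58.  ]
nose 326.0 [435.63 238.74] 191.5 [328.88 142.23] tri [ 483.6  -388.39   91.96] miss 1.4338158148818247 onz [ 479.75 -382.84  110.  ]
grip 1210.5 [416.07 262.7 ] 271.5 [345.69 152.82] tri [ 422.43 -337.08   93.87] miss 6.280842709726282 onz [ 427.68 -333.24  105.  ]Traceback (most recent call last):
  File "<stdin>", line 9, in <module>
  File "<stdin>", line 5, in g
IndexError: list index out of range
```

```bash
python3 - <<'E'
from h import *
T=cv2.imread("pics/top0.png");S=cv2.imread("pics/side0.png");ct=campose("top");cs=campose("side")
def g(im,col,box):
    b=blobs(im,*col,box,10); return b[0] if b else None
def show(n,bt,bs,z):
    if bt is None: return print(n,"none")
    print(n,bt[0],bt[1],"onz",onz(ct,bt[1],z))
    if bs is not None:
        p,e=tri(ray(ct,bt[1]),ray(cs,bs[1])); print("   ",bs[1],"tri",p,"miss",e)
show("cap",g(T,RED,(420,165,450,195)),g(S,RED,(280,120,303,140)),108)
show("lid",g(T,RED,(135,160,170,200)),g(S,RED,(160,250,195,282)),73)
show("blueplate",g(T,BLUE,(240,145,300,205)),g(S,BLUE,(200,175,255,230)),58)
show("orangeplate",g(T,ORG,(180,155,230,215)),g(S,ORG,(180,205,240,265)),58)
bt=g(T,BLUE,(80,195,150,325));bs=g(S,BLUE,(160,285,310,320))
show("rail",bt,bs,120)
for b,c,n in((bt,ct,'top'),(bs,cs,'side')):
    r=cv2.minAreaRect(b[2]);q=cv2.boxPoints(r)
    q=q[np.argsort(q[:,1] if n=='top' else q[:,0])]; e0,e1=q[:2].mean(0),q[2:].mean(0)
    a,d=onz(c,e0,115),onz(c,e1,115); print(n,r[1],a,d,np.linalg.norm(a-d),np.degrees(np.arctan2(*(d-a)[1::-1])))
b=g(T,GREEN,(310,130,370,190)); print([onz(ct,x,50)[:2] for x in cv2.boxPoints(cv2.minAreaRect(b[2]))])
E
```

```text
cap 101.5 [439.19 178.36] onz [ 623.02 -408.76  108.  ]
    [291.96 129.56] tri [ 624.27 -411.64   99.9 ] miss 0.8302587031334386
lid 420.5 [149.65 181.42] onz [662.84 284.23  73.  ]
    [176.34 265.38] tri [663.23 285.02  68.35] miss 0.9349818558281714
blueplate 1505.0 [268.76 172.85] onz [672.92  -6.92  58.  ]
    [227.91 200.94] tri [674.03  -7.03  52.42] miss 0.487070152970519
orangeplate 688.5 [209.37 181.51] onz [658.78 140.56  58.  ]
    [206.78 237.42] tri [662.95 142.57  39.43] miss 0.9489795071802327
rail 953.5 [109.19 259.96] onz [469.98 365.11 120.  ]
    [232.75 303.32] tri [474.72 369.43 109.97] miss 3.537561599796244
top (111.91881561279297, 8.798094749450684) [596.51 413.49 115.  ] [351.03 322.82 115.  ] 261.692677006722 -159.72764935408165
side (131.05975341796875, 13.256359100341797) [593.82 415.7  115.  ] [353.18 327.14 115.  ] 256.4189951838902 -159.79630900041792
[array([ 742.99, -128.75]), array([ 757.81, -230.25]), array([ 657.66, -240.01]), array([ 643.36, -140.09])]
```

```bash
python3 - <<'E'
from h import *
import pickle
D={}
u=np.array([np.cos(np.radians(110)),np.sin(np.radians(110))])
V=[("rail",np.r_[np.array([473,369])+50*u,280],110),("rail",np.r_[np.array([473,369])-50*u,280],110),
("lab",[560,-165,250],187),("lab",[640,-175,250],187),
("scn",[470,-310,240],140),("scn",[415,-355,240],140)]
for i,(n,p,y) in enumerate(V):
    manip.move_ptp(list(p),[180,0,(y+180)%360-180]); manip.dwell(.15)
    cp=campose("wrist"); im=viewer.grab_frame("wrist"); D[n+str(i%2)]=(im,cp); cv2.imwrite(f"pics/w_{n}{i%2}.png",im)
pickle.dump(D,open("w.pkl","wb")); print(manip.read_clock(),manip.read_qpos())
t=[cv2.resize(D[k][0],(400,300)) for k in("rail0","lab0","scn0","scn1")]
cv2.imwrite("pics/mos1.png",np.vstack([np.hstack(t[:2]),np.hstack(t[2:])]))
E
```

```text
8.65 [-46.39   4.45  78.16   0.02  97.4  -96.49]
```

View pics/mos1.png

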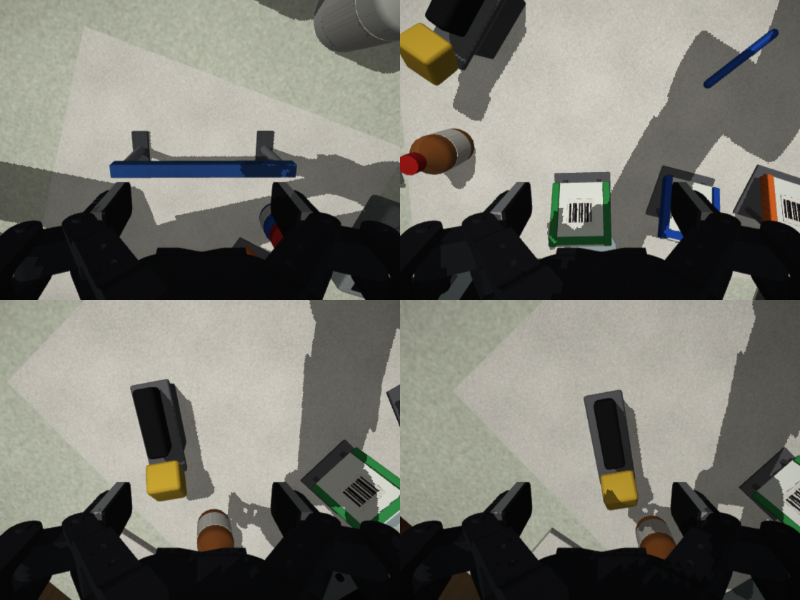

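Mosaic of the wrist views: the rail runs from (110,170) to (297,170) in its tile. The green label's barcode is near (180,212) in its tile. The scanner is clear in both lower tiles, with its nose near (165,180) and (220,190). I'll zoom in on the scanner and the label.

```bash
python3 - <<'E'
from h import *
import pickle
D=pickle.load(open("w.pkl","rb"))
B={"scn0":(170,100,300,300),"scn1":(240,110,370,310),"lab0":(190,230,320,360),"lab1":(190,170,320,300)}
t=[]
for k in B:
    x0,y0,x1,y1=B[k]; c=D[k][0][y0:y1,x0:x1]; c=cv2.resize(np.clip(c.astype(float)*1.6,0,255).astype(np.uint8),None,fx=2.9,fy=2.9,interpolation=cv2.INTER_CUBIC)
    t.append(c)
a=np.hstack(t[:2]);cv2.imwrite("pics/zs.png",a);cv2.imwrite("pics/zl.png",np.hstack(t[2:]));print(a.shape)
E
```

```text
(580, 754, 3)
```

View pics/zs.png

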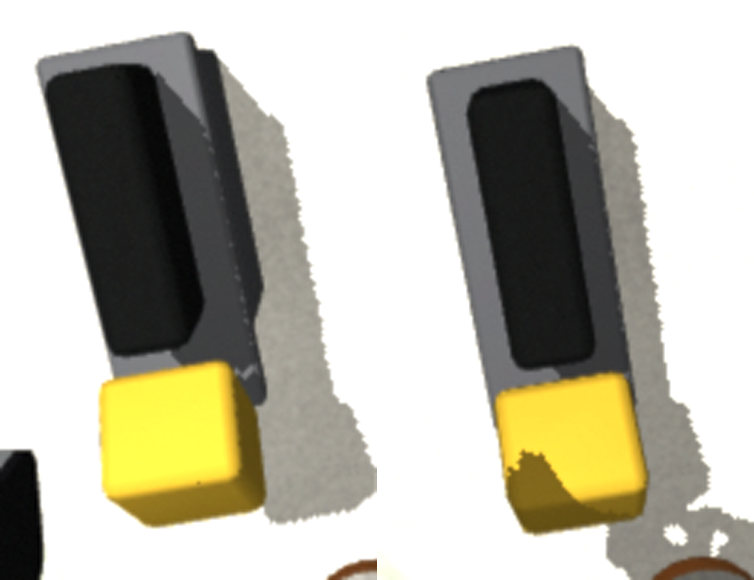

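View pics/zl.png

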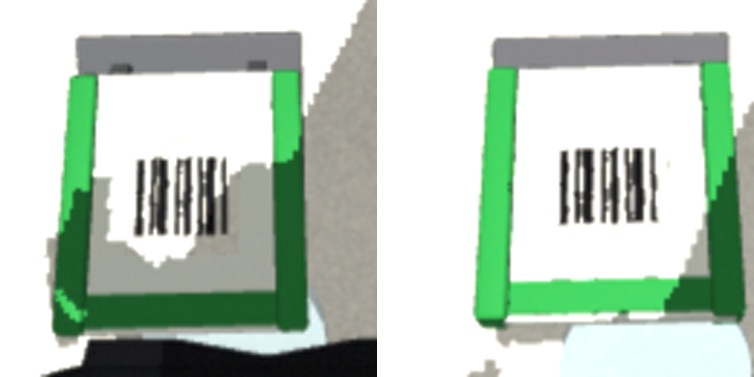

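Left zoom (scn0): nose top corners are (103,378), (225,362), (240,478), (108,488), and the deck rear corners are (38,65), (190,33). In the right zoom the same corners are visible. The label zoom shows the barcode quads clearly in both views. I'll triangulate these picks.

```bash
python3 - <<'E'
from h import *
import pickle
D=pickle.load(open("w.pkl","rb"))
B={"scn0":(170,100),"scn1":(240,110),"lab0":(190,230),"lab1":(190,170)}
def pt(n,a,b):
    r=[ray(D[n+str(i)][1],np.array(q)/2.9+B[n+str(i)]-.33) for i,q in enumerate((a,b))]
    return tri(*r)
P={}
for n,k,a,b in [("scn","nBL",(103,378),(120,392)),("scn","nBR",(225,362),(250,375)),("scn","nFR",(240,478),(265,492)),
 ("scn","dBL",(38,65),(53,77)),("scn","dBR",(190,33),(203,46)),
 ("lab","c",(182,196),(231.7,186)),("lab","TL",(137,160),(184,150)),("lab","TR",(227,157),(278,150)),("lab","BL",(135,235),(185,222)),("lab","BR",(229,233),(280,222))]:
    P[k],e=pt(n,a,b); print(k,P[k],round(e,2))
ang=lambda v:np.degrees(np.arctan2(v[1],v[0]))
nb=(P["nBL"]+P["nBR"])/2;db=(P["dBL"]+P["dBR"])/2;print("scanner yaw",ang(nb-db),ang(P["nFR"]-P["nBR"]),"edges+90",ang(P["nBR"]-P["nBL"])-90,ang(P["dBR"]-P["dBL"])-90,"widths",np.linalg.norm(P["nBR"]-P["nBL"]),np.linalg.norm(P["dBR"]-P["dBL"]),"nose-deckback",np.linalg.norm((nb-db)[:2]))
w=P["TR"]-P["TL"]+P["BR"]-P["BL"]; s=P["TL"]-P["BL"]+P["TR"]-P["BR"]
nrm=np.cross(w,s); nrm/=np.linalg.norm(nrm); print("w",w/2,"s",s/2,"normal",nrm,"lateral yaw",ang(w))
# rail
for i in(0,1):
    im,cp=D[f"rail{i}"]; b=blobs(im,*BLUE,(100,160,460,330))[0]; q=cv2.boxPoints(cv2.minAreaRect(b[2])); print(i,q,cv2.minAreaRect(b[2])[1])
    q=q[np.argsort(q[:,0])];e=[q[:2].mean(0),q[2:].mean(0)]; globals()[f"r{i}"]=[ray(cp,x) for x in e]
    a,d=[onz(cp,x,115) for x in e]; print(a,d,(a+d)/2,np.linalg.norm(a-d),ang(d-a))
for j in(0,1): print(tri(r0[j],r1[j]))
E
```

```text
nBL [ 452.54 -383.98   99.92] 0.49
nBR [ 471.3  -347.45  109.75] 0.05
nFR [ 500.55 -365.92  119.52] 0.4
dBL [ 364.18 -338.77   69.23] 0.32
dBR [ 388.   -294.83   66.41] 0.19
c [ 696.54 -180.16   59.2 ] 0.06
TL [ 686.87 -199.81   52.22] 0.11
TR [ 684.42 -164.02   46.16] 0.11
BL [ 707.61 -195.87   72.48] 0.33
BR [ 705.62 -160.43   67.11] 0.33
scanner yaw -29.678866933525157 -32.2791341190085 edges+90 -27.1839656068449 -28.457433989106107 widths 42.23101287701368 50.05596138852296 nose-deckback 98.79140073560242
w [-2.22 35.61 -5.71] s [-20.97  -3.76 -20.6 ] normal [-0.71  0.07  0.71] lateral yaw 93.5741368848995
0 [[153. 225.]
 [415. 225.]
 [415. 248.]
 [153. 248.]] (23.0, 262.0)
[351.92 326.46 115.  ] [599.92 416.43 115.  ] [475.92 371.44 115.  ] 263.8087796240867 19.94019614630939
1 [[364.8  240.42]
 [411.99 213.75]
 [426.2  238.89]
 [379.01 265.56]] (28.879976272583008, 54.202003479003906)
[599.9  292.96 115.  ] [632.42 335.34 115.  ] [616.16 314.15 115.  ] 53.42067889456872 52.50084450901418
(array([444.36, 433.67, 435.18]), np.float64(45.654124482578524))
(array([ 1754.64,    -2.78, -2014.33]), np.float64(11.706155082405916))
```

```bash
python3 - <<'E'
from h import *
import pickle
D=pickle.load(open("w.pkl","rb"))
f=lambda n,o,q,z: onz(D[n][1],np.array(q)/2.9+o-.33,z)
print("grip top centre", f("scn1",(240,110),(155.5,224),114))
# scn0 top face: back mid (100,70), front mid (150,352) 
print(f("scn0",(170,100),(125,210),114))
a,b=[cv2.resize(np.clip(D[k][0][y0:y0+120,120:450].astype(float)*1.6,0,255).astype(np.uint8),None,fx=2.4,fy=2.4,interpolation=cv2.INTER_CUBIC) for k,y0 in(("rail0",180),("rail1",200))]
cv2.imwrite("pics/zr.png",np.vstack([a,b]))
im=D["rail1"][0]; print(blobs(im,*BLUE)[0][1],[ (x[0],x[1]) for x in blobs(im,*BLUE)[:3]])
E
```

```text
grip top centre [ 415.1  -339.33  114.  ]
[ 417.55 -337.85  114.  ]
[284.47 137.97] [(6129.5, array([284.47, 137.97])), (1267.5, array([396.14, 241.59])), (595.5, array([471.4 , 410.99]))]
```

View pics/zr.png

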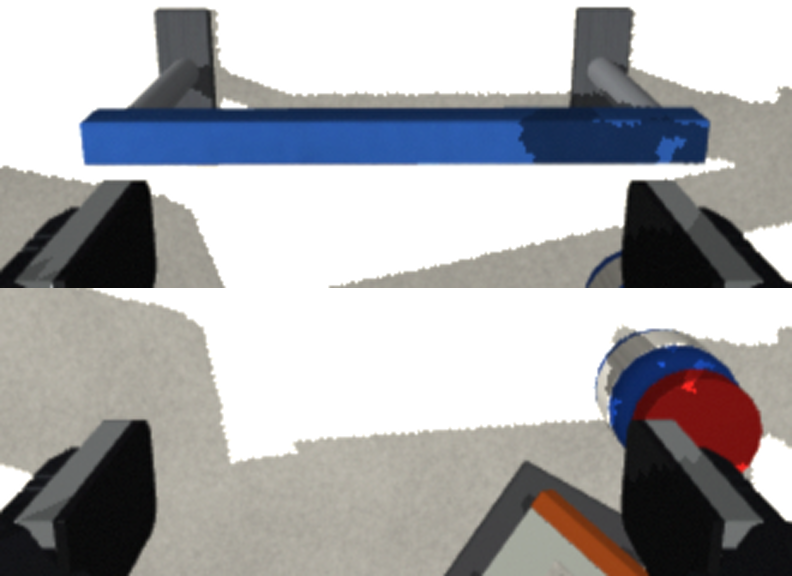

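Top crop (rail0): the rail's top face lies between zoom rows 121 and 164, from x = 82 to 708. Bottom crop: rail1 has the bar above this crop, around image row 138. I'll triangulate the top-face edges from both, then grasp the scanner.

```bash
python3 - <<'E'
from h import *
import pickle
D=pickle.load(open("w.pkl","rb"))
c0=D["rail0"][1]; im,c1=D["rail1"]
print(im[118:160,[210,250,300],0].T)
q=cv2.boxPoints(cv2.minAreaRect(blobs(im,*BLUE)[0][2]));print(q)
print("centre",onz(c0,(284.3,239.1),120))
e=[onz(c0,(x/2.4+119.7,142.5/2.4+179.7),120) for x in(82,708)];d=e[1]-e[0];print(e,np.linalg.norm(d),np.degrees(np.arctan2(d[1],d[0])))
# grasp
g=[417.5,-339.5]
manip.move_ptp(g+[190],[180,0,150])
manip.move_linear(g+[75],speed=120)
manip.set_gripper(0)
print(manip.read_width(),manip.read_gripper_force(),manip.read_force(),manip.read_clock(),manip.read_eef_pos())
E
```

```text
[[191 189 189 189 188 190 193 190 174 106 112 120 124 124 123 121 121 121
  121 120 118 119 119 119 119 119 119 119 119 117 103 124 188 194 194 195
  196 192 191 186 185 189]
 [195 196 195 199 200 201 201 196 177 107 112 119 122 122 121 121 121 120
  120 120 118 117 115 115 115 114 113 115 115 112  93  79  97 100 103 105
  106 105 102 103 104 106]
 [203 200 199 201 202 202 202 201 186 111 113 119 121 121 121 121 121 121
  120 120 120 119 119 119 118 118 118 119 120 116  96  81 102 106 106 106
  105 104 103 101 103 104]]
[[143. 127.]
 [426. 127.]
 [426. 149.]
 [143. 149.]]
centre [476.42 370.67 120.  ]
[array([354.74, 326.55, 120.  ]), array([598.15, 414.86, 120.  ])] 258.93823468619746 19.93971933353282
25.506986351440773 63.42518448829651 [-0.35 -0.35  0.97] 10.6583 [ 417.51 -339.67   75.26]
```

```bash
python3 - <<'E'
from h import *
import pickle
D=pickle.load(open("w.pkl","rb"))
print("rail tri",tri(ray(D["rail0"][1],(284.3,239.1)),ray(D["rail1"][1],(284.5,137.2))))
L=np.array([696.5,-180.2,59]);psi=np.radians(7.5);c=np.array([np.cos(psi),np.sin(psi),0]);z=np.array([0,0,1])
s50,c50=np.sin(np.radians(50)),np.cos(np.radians(50))
tcp=L+90*(-c50*c+s50*z)-81*c-76*z-15*c+75.26*z
print("scan tcp",tcp)
p=manip.read_eef_pos(); manip.move_linear([p[0],p[1],220],speed=150)
print(manip.read_width(),manip.read_force())
manip.move_ptp(list(tcp+80*z),[180,0,-172.5])
manip.move_linear(list(tcp),speed=80)
manip.dwell(.3)
pickle.dump(campose("wrist"),open("wp.pkl","wb"))
for n in("wrist","side","top"): cv2.imwrite(f"pics/scan_{n}.png",viewer.grab_frame(n))
print(manip.read_eef_pos(),manip.read_orientation(),manip.read_width(),manip.read_clock())
w=cv2.imread("pics/scan_wrist.png");s=cv2.imread("pics/scan_side.png");t=cv2.imread("pics/scan_top.png")
o=np.hstack([w[:, :400],cv2.resize(s[100:260,160:360],(400,320))[:, :],][0:1]+[np.vstack([cv2.resize(s[130:235,200:400],(400,210)),cv2.resize(t[110:215,250:450],(400,210))])])
cv2.imwrite("pics/scan.png",np.clip(o.astype(float)*1.5,0,255).astype(np.uint8))
E
```

```text
rail tri (array([475.99, 371.33, 122.04]), np.float64(0.15965649943711852))
scan tcp [ 543.97 -200.28  127.2 ]
25.45056504309945 [ 0.21 -0.31 -3.12]
[ 544.   -200.32  127.3 ] [-179.99    0.01 -172.5 ] 25.090510278165944 14.15
```

View pics/scan.png

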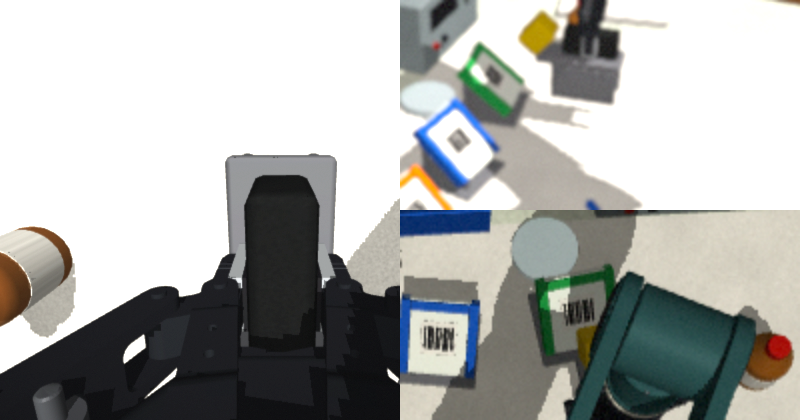

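Wrist view: the deck's rear edge is at row 157, columns 228–336, so the scanner is centred between the fingers. The side and top crops show it level with its nose facing the green label. I'll check the grasp offset, then hold.

```bash
python3 - <<'E'
from h import *
c=viewer.calibration("wrist");Tc=c["T_tool_cam"];cp=(c,Tc)
for uv in((228,157),(336,157),(282,157)): print(onz(cp,uv,5.3))
print("range", (np.linalg.inv(Tc)@[50,0,5.3,1])[:3], "from width",c["fx"]*52/108)
manip.dwell(2.2); print(manip.read_clock(),manip.read_width(),manip.read_force(),manip.read_eef_pos())
E
```

```text
[ 48.07 -23.78   5.3 ]
[48.08 25.42  5.3 ]
[48.07  0.81  5.3 ]
range [  -0.59   24.35 -147.64] from width 156.54770502081558
16.35 25.20633351902801 [-0.15  0.89 -2.96] [ 543.97 -200.27  127.19]
```

```bash
python3 - <<'E'
from h import *
y=np.radians(20);d=np.array([np.cos(y),np.sin(y)]);n=np.array([-d[1],d[0]])
xy=list(np.array([476.2,371.])-7*d)
p=manip.read_eef_pos(); manip.move_linear([p[0]-20,p[1],245],speed=150)
manip.move_ptp(xy+[245],[180,0,-160])
manip.move_linear(xy+[205],speed=120); manip.dwell(.3)
f0=np.array(manip.read_force()); print(f0,manip.read_eef_pos(),manip.read_width())
z=205
while z>135:
    z-=12 if z>160 else (4 if z>147 else 1)
    manip.move_linear(xy+[z],speed=60 if z>147 else 20)
    f=np.array(manip.read_force())-f0
    if np.hypot(*f[:2])>4 and z>145: print("side contact",z,f,f[:2]@d,f[:2]@n); break
    if f[2]>1.5: print("touch",z,f); break
print(z,manip.read_eef_pos(),f,manip.read_clock())
cv2.imwrite("pics/hang_side.png",viewer.grab_frame("side")); cv2.imwrite("pics/hang_top.png",viewer.grab_frame("top"))
s=cv2.imread("pics/hang_side.png")[240:380,120:340];t=cv2.imread("pics/hang_top.png")[180:330,60:220]
cv2.imwrite("pics/hang.png",np.clip(1.4*np.hstack([cv2.resize(s,(440,280)),cv2.resize(t,(300,280))]).astype(float),0,255).astype(np.uint8))
E
```

```text
[-0.2  -0.33 -3.24] [470.   368.83 206.09] 25.34111542615335
touch 137 [0.03 0.24 1.82]
137 [469.73 368.69 137.18] [0.03 0.24 1.82] 24.3917
```

View pics/hang.png

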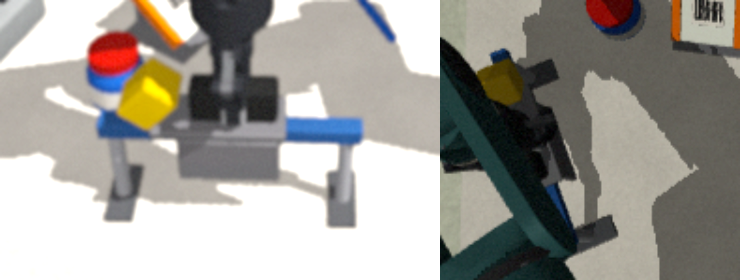

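The scanner sits astride the bar, near its middle (side crop skids at about (228,155)). It touched at exactly the expected height, so I'll release and retreat.

```bash
python3 - <<'E'
from h import *
manip.set_gripper(45); manip.dwell(.3)
print(manip.read_width(),manip.read_force())
p=manip.read_eef_pos(); manip.move_linear([p[0],p[1],p[2]+60],speed=80)
manip.move_linear([p[0],p[1],p[2]+130],speed=150)
manip.move_ptp([400,150,300],[180,0,-160]); manip.dwell(.5)
s=viewer.grab_frame("side");t=viewer.grab_frame("top");print(manip.read_clock())
cs,ct=campose("side"),campose("top")
cv2.imwrite("pics/end.png",np.clip(1.4*np.hstack([cv2.resize(s[240:380,120:340],(440,280)),cv2.resize(t[180:330,60:220],(300,280))]).astype(float),0,255).astype(np.uint8))
E
```

```text
44.90969189510023 [ 0.03 -0.17 -0.78]
28.1583
```

View pics/end.png

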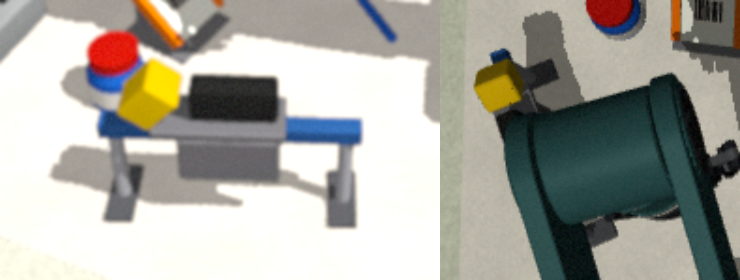

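The scanner hangs level along the bar: its skids are centred at about (228,155), against the bar's middle at (230,130). The arm is clear.

```bash
python3 -c "
from rig import ticket
print(ticket.hand_in())"
```

```text
the job is handed in; nothing more can be done
None
```

I scanned the green cassette's label from about 9 cm and held still for over two seconds, then hung the scanner level over the middle of the blue bar, let go and handed the job in at about 28 s; no verdict came back.

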